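# Balance the arm of a standing mobile

### The job

Find where the mobile's arm balances by lifting it a little way off its cradle at trial points and feeling which end hangs heavy, until neither end pulls down. Then seat it gently at that point on the brass head of the stand, open side down over the head, and let go so that it stays there level by itself, touching nothing else. Never let the arm tip steeply or press it hard on the cradle or the stand, and do not shove the stand or disturb the cup, tape, jar and tub.

Things in the scene. Friction and masses are not known exactly. Their poses are not given: they have to be found in the camera images.
- beam_mid (a point): Middle (along, across and up) of the mobile's arm: a straight aluminium U-channel 430 long, 24 wide, 15 high, walls 3, open side down (inside 18 wide, 12 deep). x runs along it to the red disc, z up. It weighs 90 g, plus the two shapes of unknown weight fixed under its ends. Its balance point lies up to 95 mm either side of this middle. It starts in the cradle, lower edges 115 above the table
- disc_center (a point): Centre of the red disc, 76 in diameter, 10 thick, standing in the arm's length plane, fixed under its +x end: 205 from the arm's middle and 62 below beam_mid, weight unknown, from 100 to 340 g whatever it looks like
- drop_center (a point): Middle of the blue drop-shaped plate, 10 thick, 64 wide, about 87 high, fixed under the arm's -x end: 205 from the arm's middle and 62 below beam_mid, weight unknown, from 100 to 340 g whatever it looks like
- beam: The whole arm, 290 to 770 g; origin half-way along, in the plane of the channel's lower edges; x along the channel to the red disc, z up. Its centre of gravity lies about 35 to 50 mm below the channel, so on the stand it is stable like a scale beam
- cradle: Fixed wooden making-cradle that holds the arm at the start; origin under its middle on the table, x along the arm. Two uprights 14 thick and 70 wide stand 145 either side of the middle; each has a notch 34 wide and 12 deep with its floor 115 above the table. Between the uprights the channel is free on both sides and below, down to a foot board 14 thick
- stand_head (a point): Top centre of the small square brass head (10 by 10, 14 high) of the stand, 175 above the table; the flat top carries the roof of the channel. Below it a post 8 in diameter
- stand: The mobile's stand, loose and 1.4 kg: a dark steel disc base 120 in diameter and 14 thick with the slim post in its middle; origin under its centre on the table
- brush_cup: White cup of brushes, 74 in diameter, 85 high, brushes to about 190; origin under its centre; leave alone
- tape: Yellow roll of tape lying flat, 100 in diameter, 25 high; origin under its centre; leave alone
- paint_jar: Green paint jar, 60 in diameter, 48 high; origin under its centre; leave alone
- tub: White open tub, 80 by 130, 45 high; origin under its centre; leave alone
There are look-alikes about, which are no part of the job. There is more than one size of the stand; the job needs the largest.

How it is judged:
By the outcome, as a careful person would: the job done as asked, in the order asked, and still so for the second after the job is handed in, with the robot touching nothing.
It also fails if it takes over 64 s, if anything falls off the work surface, if the arm or the gripper's body presses on something with over 40 N, if the wrist force passes 120 N, or if a joint passes its speed limit or range.

### The arm

A 6-joint arm with a two-finger parallel gripper is mounted at the origin on the work surface. World frame = base frame: x ahead of the robot, y to its left, z up, the work surface at z = 0. Lengths are in m, angles in rad, forces in N, time in s.
With the tool pointing down it reaches from about 0.325 to 0.75 m from the base axis. Payload 7.6 kg.
Tool frame: the origin (TCP) lies at the very end of the fingers, on their centre line; the grasp point (between the pads) lies 19 mm behind it; z points along the fingers, y is the line along which they close (so a half turn about z gives the same grasp; the last joint's range is limited). The gripper opens to 85 mm and grips with 20 to 120 N. Pads are 22 mm wide; open, the fingers measure 114 mm over their backs; the gripper's body (76 mm by 85 mm) begins 54 mm behind the grasp point. The pads swing forward as they close: fully open they stand 13 mm farther back than shut.
Start: joints at [1.137, 0.052, 1.401, -0, 1.689, -0.07], TCP at [0.187, 0.491, 0.231] pointing down, gripper open.
Joint ranges: [-2.9, 2.9], [-0.91, 2.17], [0.12, 2.37], [-1.06, 4.2], [0.26, 2.73], [-2.93, 2.93]. Speed limits (rad/s): [2.57, 2.57, 3.01, 3.14, 3.14, 3.14].

### API

Orientations are given as a 3x3 rotation matrix whose columns are the frame's x, y, z axes.
In Python, from plant import bot, vision gives the robot as it stands.
- The arm moves only by the shell command python3 -m inch 'ROWS' [OPENING] [FORCE]. ROWS is JSON, a list of rows, each a list of 6 numbers: the shift along the tool's x, y, z scaled (see below), then the turn, a rotation vector about the tool's x, y, z scaled (see below). In form: [[x, y, z, ax, ay, az], ...]. A call has 1 to 5 rows; each row shifts and turns the commanded pose from where the row before left it, along the tool's axes as they then stand; what a row does not reach is not made up. The controller multiplies each number of a shift by 25 mm and each number of a turn by pi rad. A row lasts 1/8 s, in which the tool goes at most 62.5 mm and 10.7 degrees, less where a joint would pass 70% of its speed; a pose out of reach is approached as far as the arm can. A call with a number of a shift or a turn outside -1 to 1 is refused whole. A call with a gripper value outside its range is refused whole. OPENING is the opening, from 0 (shut) to 1 (fully open), set as the call begins (- or left out, the last holds). The fingers move at their own pace and stop on an object; FORCE is the grip in N (left out, the last holds). Time passes only in rows, so rows that do not move let the fingers close. It gives the time, the measured TCP pose, the force, the opening and the grip force at its end, in the units of the state.
- bot.get_state(): the state, without advancing time (a new reading comes with each control period).
- vision.get_image(name): name is "scene" or "top" or "wrist"; returns (picture, depth): 400x640x3 uint8, blue, green, red; 400x640 float32, m along the optical axis (not along the pixel's ray), 0 where there is no reading.
- vision.get_calibration(name): a dict with "fx", "fy", "cx", "cy" (pixels), "rvec" (rotation vector, rad) and "tvec" (3), from world to camera coordinates, as OpenCV has them; the wrist camera has in their place "T_tool_cam" (4x4, takes a point from camera to tool coordinates, whose origin is the TCP and whose axes are the flange's). Camera axes: x right, y down, z forward; pixel columns grow to the right and rows downward; lengths in m; the calibration is good to about 2 mm. A picture is of the moment at which its call begins: read the wrist's pose just before it. get_calibration takes no time and is no camera call.
- bot.hand_in(): hands the job in; it is judged then, once.
The state is a dict: "clock": time; "joint_pos": joint angles; "joint_vel": joint speeds; "joint_torque": joint torques, N m; "tool_pos": TCP position; "orientation": TCP orientation; "contact_force": force on the tool from outside, world axes, zero at the start; "moment": the same for the moment, N m; "opening": finger opening in m; "grasp_force": force on a finger pad.
Only numpy, scipy, OpenCV 4.12 (cv2) and the standard library are available. Lean on these libraries where they do the work, as an engineer would, in place of code of your own. Each camera call takes 0.05 s, during which the arm holds its last target. There are 200 camera calls.

## Working session

There is one attempt and no reset: what is moved stays moved. The work goes in short steps, Python scripts to look and compute and a shell command to move; the robot and the scene stay as the last step left them, time stands still between calls to the robot, and variables do not carry over. Pictures are saved under pics/ and viewed, at most 10 in all, crops included, and the job is handed in when it is done.

```bash
mkdir -p pics; ls; cat > h.py <<'E'
import numpy as np, cv2
from plant import bot, vision
def cam(n,s=None):
    c=vision.get_calibration(n)
    K=np.array([[c['fx'],0,c['cx']],[0,c['fy'],c['cy']],[0,0,1.]])
    if n=='wrist':
        s=s or bot.get_state(); T=np.eye(4); T[:3,:3]=np.array(s['orientation']); T[:3,3]=s['tool_pos']
        M=T@np.array(c['T_tool_cam']); return K,M[:3,:3],M[:3,3]
    R=cv2.Rodrigues(np.array(c['rvec'],float))[0]; return K,R.T,-R.T@np.array(c['tvec'],float).ravel()
def grab(n):
    C=cam(n); im,d=vision.get_image(n); return im,d,C
def onz(C,u,v,z):
    K,R,o=C; r=R@np.linalg.solve(K,[u,v,1.]); return o+r*(z-o[2])/r[2]
def pts(C,d):
    K,R,o=C; v,u=np.mgrid[:d.shape[0],:d.shape[1]]
    p=np.stack([(u-K[0,2])/K[0,0]*d,(v-K[1,2])/K[1,1]*d,d],-1); P=p@R.T+o; P[d<=0]=np.nan; return P
E
python3 - <<'E'
from h import *
for n in ['top','scene']:
    im,d,C=grab(n); cv2.imwrite(f'pics/{n}.png',im); np.savez(f'{n}.npz',im=im,d=d,K=C[0],R=C[1],o=C[2]); print(n,C[2],C[1][:,2],(d>0).mean())
s=bot.get_state(); print(np.round(s['orientation'],3),s['contact_force'],s['clock'])
E
```

```text
pics
top [ 0.5911722  -0.06990816  1.01614531] [ 0.05919299  0.0363204  -0.99758559] 0.99594140625
scene [1.12455861 0.81436346 0.82562747] [-0.39584677 -0.70574053 -0.58756756] 0.995796875
[[-0.935  0.356 -0.001]
 [ 0.356  0.935 -0.001]
 [ 0.    -0.001 -1.   ]] [-0.86797804 -0.55831143  0.08946599] 0.1
```

View pics/top.png

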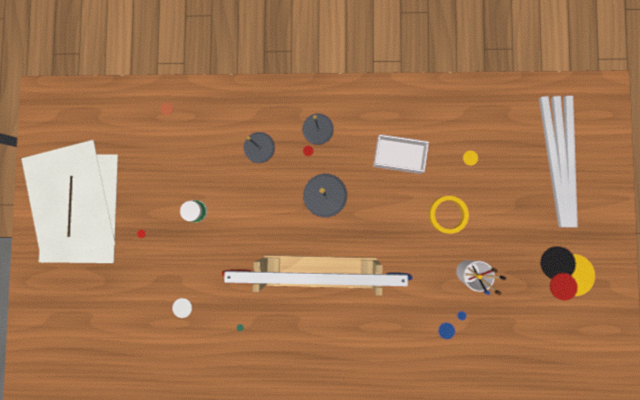

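View pics/scene.png

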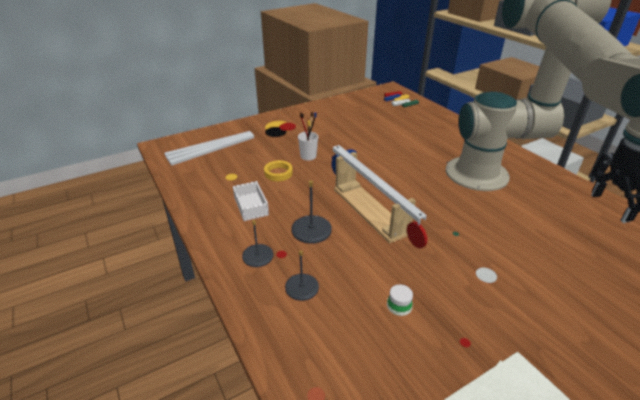

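The top view shows the channel from (225,277) at the red end to (408,281) at the blue end. The largest stand is at (325,195) with its head near (323,190). The cup, tape, tub and jar are all clear of the straight path between channel and stand.

```bash
python3 - <<'E'
from h import *
z=np.load('top.npz'); im,d,C=z['im'],z['d'],(z['K'],z['R'],z['o'])
P=pts(C,d)
Z=P[...,2]
bm=(Z>.118)&(Z<.14)
sub=np.zeros_like(bm); sub[262:292,215:418]=1
m=(im.min(2)>150)&sub
h=im.astype(int); 
v,u=np.nonzero(m); r=cv2.minAreaRect(np.stack([u,v],1).astype(np.float32)); print(r)
print('beam z med',np.nanmedian(Z[m]))
box=cv2.boxPoints(r); W=np.array([onz(C,*b,.130) for b in box]); print(W.round(4)); c=W.mean(0); print('mid',c)
i=[np.linalg.norm(W[0]-W[k]) for k in (1,2,3)]; print(i)
# stand head: brass colour
sx=im[175:220,300:350].astype(int); mm=(sx[...,2]-sx[...,0]>50); v,u=np.nonzero(mm); print(len(u),u.mean()+300,v.mean()+175)
print('head',onz(C,u.mean()+300,v.mean()+175,.172), Z[175:220,300:350].max())
hs=cv2.cvtColor(im,cv2.COLOR_BGR2HSV)
dk=(im.max(2)<90); s2=np.zeros_like(dk); s2[165:225,295:355]=1; v,u=np.nonzero(dk&s2); print('base',onz(C,(u.min()+u.max())/2,(v.min()+v.max())/2,.014), np.ptp(u),np.ptp(v))
z=np.load('scene.npz'); im2,C2=z['im'],(z['K'],z['R'],z['o'])
cv2.imwrite('pics/c1.png',np.hstack([cv2.resize(im[165:295,215:420],None,fx=2,fy=2,interpolation=2),cv2.resize(im2[130:260,280:440],(390,260)) [:, :]]))
for n,uv in dict(cup=(478,275),tape=(450,215),tub=(401,154),jar=(193,211)).items(): print(n,onz(C,*uv,.05).round(3))
E
```

```text
((315.5216979980469, 278.4377746582031), (183.09344482421875, 12.026617050170898), 0.795723557472229)
beam z med 0.12883567023568848
[[ 0.4396  0.2058  0.13  ]
 [ 0.4677  0.2061  0.13  ]
 [ 0.4664 -0.2249  0.13  ]
 [ 0.4387 -0.2243  0.13  ]]
mid [ 0.45310213 -0.0093308   0.13      ]
[np.float64(0.02817560829816311), np.float64(0.43157971882782725), np.float64(0.43016585491392456)]
761 324.20499342969777 200.3587385019711
head [ 0.6345182  -0.03242009  0.172     ] nan
base [ 0.65842679 -0.03417078  0.014     ] 37 41
cup [ 0.454 -0.416  0.05 ]
tape [ 0.605 -0.349  0.05 ]
tub [ 0.762 -0.225  0.05 ]
jar [0.612 0.317 0.05 ]
```

View pics/c1.png

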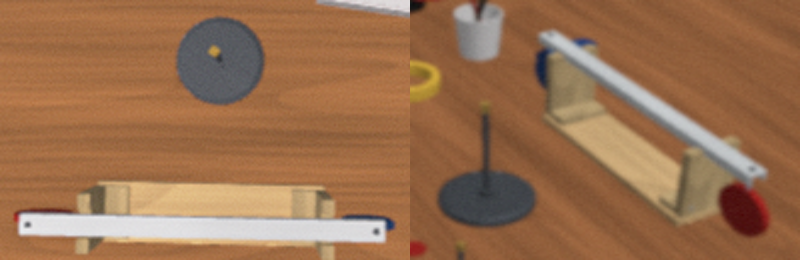

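The largest stand's head is near (322,190) in the top view, about world (0.658, -0.03). The arm lies along world y with its middle at (0.453, -0.009). I'll turn the tool and fly over the arm.

```bash
python3 -m inch '[[0,0,0,0,0,0.0548],[0,0,0,0,0,0.0548],[0,0,0,0,0,0.0548],[0,0,0,0,0,0.0548],[0,0,0,0,0,0.0548]]' 1 | tail -3
python3 -m inch '[[0,0,0,0,0,0.0548],[0,0,0,0,0,0.0548],[-1,0.532,0,0,0,0],[-1,0.532,0,0,0,0],[-1,0.532,0,0,0,0]]' | tail -1
python3 -m inch '[[-1,0.532,0,0,0,0],[-1,0.532,0,0,0,0],[-1,0.532,0,0,0,0],[-1,0.532,0,0,0,0],[-1,0.532,0,0,0,0]]'| tail -1
python3 -m inch '[[-1,0.532,0,0,0,0],[-1,0.532,0,0,0,0],[-1,0.532,0,0,0,0],[-1,0.532,0,0,0,0],[-1,0.532,0,0,0,0]]'| tail -1
python3 -m inch '[[-1,0.532,0,0,0,0],[-1,0.532,0,0,0,0],[-1,0.532,0,0,0,0],[-1,0.532,0,0,0,0],[-1,0.532,0,0,0,0]]'| tail -1
python3 -m inch '[[-1,0.532,0,0,0,0],[-1,0.532,0,0,0,0],[0,0,0,0,0,0]]'
python3 - <<'E'
from h import *
s=bot.get_state();print(np.round(s['orientation'],3),s['tool_pos'],s['joint_pos'],s['contact_force'],s['moment'])
im,d,C=grab('wrist'); cv2.imwrite('pics/w1.png',im); np.savez('w1.npz',im=im,d=d,K=C[0],R=C[1],o=C[2])
E
```

```text
contact_force: [-0.5, -0.1, -0.3]
opening: 0.0854
grasp_force: 0.0
grasp_force: 0.0
grasp_force: 0.0
grasp_force: 0.0
grasp_force: 0.0
clock: 3.6
tool_pos: [0.4538, -0.0099, 0.2306]
orientation: [[0.0, 1.0, -0.002], [1.0, -0.0, 0.0], [0.0, -0.002, -1.0]]
contact_force: [-0.1, 0.0, -0.1]
opening: 0.0855
grasp_force: 0.0
[[ 0.     1.    -0.002]
 [ 1.    -0.     0.   ]
 [ 0.    -0.002 -1.   ]] [ 0.4538336  -0.00991719  0.23059051] [-1.03219733e-01 -1.49805863e-01  1.59728723e+00 -1.06508481e-05
  1.69562003e+00 -1.02745981e-01] [-0.0601949   0.01761586 -0.11954982] [ 0.0142562   0.04073112 -0.00431836]
```

View pics/w1.png

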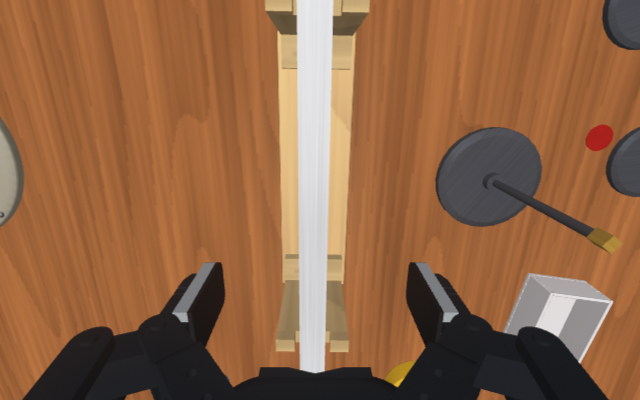

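The wrist view shows the channel central between the fingers, columns 298-332. The stand's base is at (490,175) and its brass head at (603,240). Next I compute both positions from these.

```bash
python3 - <<'E'
from h import *
z=np.load('w1.npz'); im,d,C=z['im'],z['d'],(z['K'],z['R'],z['o'])
m=(im.min(2)>165)
for v in (60,150,250,290):
    u=np.nonzero(m[v,285:350])[0]+285; a,b=onz(C,u.min(),v,.130),onz(C,u.max()+1,v,.130); print(v,a.round(4),b.round(4),((a+b)/2).round(4))
P=pts(C,d); h=im[215:265,570:630].astype(int)
mm=(h[...,2]-h[...,0]>70)&(h[...,1]-h[...,0]>40)&(d[215:265,570:630]<.35)
v,u=np.nonzero(mm); print(len(u)); Q=P[215:265,570:630][mm]; t=Q[Q[:,2]>.172]; print(np.nanmax(Q[:,2]),len(t),(t.min(0)+t.max(0))/2,np.ptp(t,axis=0))
z=np.load('top.npz');im,C=z['im'],(z['K'],z['R'],z['o'])
h=im[183:196,316:331].astype(int); mm=(h[...,2]-h[...,0]>45); v,u=np.nonzero(mm); print(len(u),u.mean()+316.,v.mean()+183.,onz(C,u.mean()+316,v.mean()+183,.173))
E
```

```text
60 [0.4397 0.0914 0.13  ] [0.464  0.0913 0.13  ] [0.4519 0.0914 0.13  ]
150 [0.4392 0.0285 0.13  ] [0.4635 0.0285 0.13  ] [0.4514 0.0285 0.13  ]
250 [ 0.4385 -0.0564  0.13  ] [ 0.4621 -0.0564  0.13  ] [ 0.4503 -0.0564  0.13  ]
290 [ 0.4378 -0.096   0.13  ] [ 0.4626 -0.096   0.13  ] [ 0.4502 -0.096   0.13  ]
488
0.17575902003377297 247 [ 0.65567764 -0.02854267  0.17389062] [0.01441449 0.01373204 0.0037368 ]
24 321.625 190.33333333333334 [ 0.65716702 -0.02648261  0.173     ]
```

```bash
python3 -m inch '[[0,-0.11,0.8,0,0,0.003],[0,0,1,0,0,0],[0,0,1,0,0,0],[0,0,1,0,0,0],[0,0,0.8,0,0,0]]' | tail -6
python3 -m inch '[[0,0,0.5,0,0,0],[0,0,0,0,0,0]]' | tail -6
python3 -m inch '[[0,0,0,0,0,0],[0,0,0,0,0,0],[0,0,0,0,0,0],[0,0,0,0,0,0],[0,0,0,0,0,0]]' 0.15 60
python3 -c "
from h import *
s=bot.get_state();print(s['tool_pos'],s['contact_force'],s['moment'])"
```

```text
clock: 4.28
tool_pos: [0.4502, -0.0078, 0.1152]
orientation: [[0.006, 1.0, -0.001], [1.0, -0.006, 0.0], [0.0, -0.001, -1.0]]
contact_force: [-0.3, -0.1, 0.6]
opening: 0.0858
grasp_force: 0.0
clock: 4.53
tool_pos: [0.4504, -0.0083, 0.1032]
orientation: [[0.007, 1.0, -0.001], [1.0, -0.007, 0.0], [0.0, -0.001, -1.0]]
contact_force: [0.6, -0.2, 0.3]
opening: 0.0856
grasp_force: 0.0
clock: 5.15
tool_pos: [0.4514, -0.0089, 0.1045]
orientation: [[0.008, 1.0, 0.001], [1.0, -0.008, -0.0], [0.0, 0.001, -1.0]]
contact_force: [-0.5, 0.2, 4.4]
opening: 0.0229
grasp_force: 59.4
[ 0.45144123 -0.00887485  0.10448879] [-0.54637663  0.18362943  4.44253686] [ 0.03694244  0.05480624 -0.04689304]
```

```bash
python3 -m inch '[[0,0,-0.08,0,0,0],[0,0,-0.08,0,0,0],[0,0,-0.08,0,0,0],[0,0,0,0,0,0],[0,0,0,0,0,0]]'
cat > st.py <<'E'
from h import *
s=bot.get_state();F=np.array(s['contact_force']);M=np.array(s['moment'])
print(s['clock'],np.round(s['tool_pos'],4),'F',F.round(2),'M',M.round(3),'y-offset est Mx/Fz %.4f'%(M[0]/F[2]),'tool z',np.round(np.array(s['orientation'])[:,2],4))
E
python3 st.py
```

```text
clock: 5.78
tool_pos: [0.4509, -0.0088, 0.1096]
orientation: [[0.008, 1.0, -0.0], [1.0, -0.008, 0.0], [0.0, -0.0, -1.0]]
contact_force: [-0.6, 0.5, -4.7]
opening: 0.0225
grasp_force: 58.9
5.775 [ 0.4509 -0.0088  0.1096] F [-0.64  0.46 -4.7 ] M [ 0.233  0.034 -0.031] y-offset est Mx/Fz -0.0495 tool z [-3.e-04  2.e-04 -1.e+00]
```

```bash
cat > tilt.py <<'E'
from h import *
im,d,C=grab('wrist'); P=pts(C,d)[...]; m=(im.min(2)>150); m[:, :270]=0; m[:,360:]=0
Q=P[m]; Q=Q[(Q[:,2]>.09)&(Q[:,2]<.26)]
zz=np.median(Q[:,2]); Q=Q[abs(Q[:,2]-zz)<.03]
for _ in range(3):
    a=np.polyfit(Q[:,1],Q[:,2],1); r=Q[:,2]-np.polyval(a,Q[:,1]); Q=Q[abs(r)<.004]
b=np.polyfit(Q[:,1],Q[:,0],1)
print('n',len(Q),'y',Q[:,1].min().round(3),Q[:,1].max().round(3),'tilt deg',np.degrees(a[0]).round(2),'z at y=-.01',np.polyval(a,-.01).round(4),'x slope',b.round(4))
E
python3 tilt.py; python3 st.py
```

```text
n 23232 y -0.054 0.101 tilt deg 0.37 z at y=-.01 0.1345 x slope [0.0096 0.4495]
5.825 [ 0.4509 -0.0088  0.1096] F [-0.17 -0.5  -3.57] M [0.211 0.041 0.038] y-offset est Mx/Fz -0.0591 tool z [-3.e-04  2.e-04 -1.e+00]
```

Blue end is heavy, by roughly 50–58 mm. I'll set the arm down and try about 53 mm towards the blue end.

```bash
python3 -m inch '[[0,0,0.08,0,0,0],[0,0,0.08,0,0,0],[0,0,0.06,0,0,0],[0,0,0,0,0,0]]' |tail -3
python3 -m inch '[[0,0,0,0,0,0],[0,0,0,0,0,0],[0,0,0,0,0,0]]' 0.6 | tail -3
python3 -m inch '[[-0.7,0,0,0,0,0],[-0.7,0,0,0,0,0],[-0.7,0,0,0,0,0],[0,0,0,0,0,0]]' | tail -6
python3 st.py
python3 -m inch '[[0,0,0,0,0,0],[0,0,0,0,0,0],[0,0,0,0,0,0],[0,0,0,0,0,0]]' 0.15 60 | tail -2
python3 -m inch '[[0,0,-0.08,0,0,0],[0,0,-0.08,0,0,0],[0,0,-0.08,0,0,0],[0,0,0,0,0,0],[0,0,0,0,0,0]]' | tail -5
for i in 1 2 3; do python3 tilt.py; python3 st.py; done
```

```text
contact_force: [-1.8, -0.8, -1.1]
opening: 0.0229
grasp_force: 59.3
contact_force: [0.8, 0.5, 0.3]
opening: 0.0511
grasp_force: 0.0
clock: 7.2
tool_pos: [0.4507, -0.062, 0.1044]
orientation: [[0.009, 1.0, 0.0], [1.0, -0.009, -0.0], [-0.0, 0.0, -1.0]]
contact_force: [-0.3, -0.0, 0.3]
opening: 0.051
grasp_force: 0.0
7.2 [ 0.4507 -0.062   0.1044] F [-0.3  -0.05  0.32] M [ 0.012  0.047 -0.011] y-offset est Mx/Fz 0.0370 tool z [ 4.e-04 -0.e+00 -1.e+00]
opening: 0.023
grasp_force: 59.2
tool_pos: [0.4505, -0.0613, 0.1102]
orientation: [[0.008, 1.0, -0.0], [1.0, -0.008, 0.0], [0.0, -0.0, -1.0]]
contact_force: [1.3, 0.7, -4.2]
opening: 0.023
grasp_force: 58.9
n 23139 y -0.106 0.048 tilt deg -0.06 z at y=-.01 0.135 x slope [0.0102 0.4497]
8.375 [ 0.4505 -0.0613  0.1102] F [-0.73  0.4  -4.17] M [0.02  0.003 0.026] y-offset est Mx/Fz -0.0047 tool z [-2.e-04  1.e-04 -1.e+00]
n 23131 y -0.106 0.048 tilt deg -0.06 z at y=-.01 0.135 x slope [0.0104 0.4497]
8.425 [ 0.4505 -0.0613  0.1102] F [-0.39 -0.14 -4.83] M [0.012 0.033 0.034] y-offset est Mx/Fz -0.0024 tool z [-1.e-04  1.e-04 -1.e+00]
n 23138 y -0.106 0.049 tilt deg -0.05 z at y=-.01 0.135 x slope [0.0102 0.4497]
8.475 [ 0.4506 -0.0613  0.1102] F [ 0.1   0.76 -4.  ] M [-0.047 -0.055  0.02 ] y-offset est Mx/Fz 0.0117 tool z [-1.e-04  1.e-04 -1.e+00]
```

```bash
cat > avg.py <<'E'
from h import *
import sys
L=[]
for i in range(int(sys.argv[1])):
    vision.get_image('wrist'); s=bot.get_state(); L.append(np.r_[s['contact_force'],s['moment']])
L=np.array(L); m=L.mean(0); print('mean',m.round(4),'se',(L.std(0)/len(L)**.5).round(4),'off',m[3]/m[2],s['clock'],np.round(s['tool_pos'],4))
E
python3 avg.py 30
```

```text
mean [-1.9430e-01  1.2700e-02 -4.3986e+00 -2.6700e-02 -8.4000e-03  3.0000e-03] se [0.1129 0.094  0.0878 0.0042 0.0056 0.0055] off 0.006069132980465806 9.975 [ 0.4506 -0.0613  0.1103]
```

```bash
python3 -m inch '[[0,0,0.08,0,0,0],[0,0,0.08,0,0,0],[0,0,0.06,0,0,0],[0,0,0,0,0,0]]' |tail -3
python3 -m inch '[[0,0,0,0,0,0],[0,0,0,0,0,0],[0.2,0,0,0,0,0],[0,0,0,0,0,0]]' 0.6 | tail -3
python3 avg.py 25
python3 -m inch '[[0,0,0,0,0,0],[0,0,0,0,0,0],[0,0,0,0,0,0],[0,0,0,0,0,0]]' 0.15 30 | tail -2
python3 -m inch '[[0,0,-0.08,0,0,0],[0,0,-0.08,0,0,0],[0,0,-0.08,0,0,0],[0,0,0,0,0,0],[0,0,0,0,0,0]]' | tail -5
python3 avg.py 25; python3 tilt.py
```

```text
contact_force: [0.9, -0.6, -4.3]
opening: 0.0231
grasp_force: 59.0
contact_force: [-0.3, 0.5, -0.3]
opening: 0.0512
grasp_force: 0.0
mean [-0.2398 -0.1166 -0.1987 -0.0042 -0.0051 -0.0014] se [0.0602 0.0965 0.125  0.0063 0.0052 0.0053] off 0.020888345081251317 12.225 [ 0.4506 -0.0563  0.1048]
opening: 0.0233
grasp_force: 31.2
tool_pos: [0.4506, -0.0563, 0.1107]
orientation: [[0.008, 1.0, -0.0], [1.0, -0.008, 0.0], [0.0, -0.0, -1.0]]
contact_force: [0.3, 0.0, -3.8]
opening: 0.0235
grasp_force: 30.5
mean [-1.9350e-01  7.8000e-02 -4.4383e+00 -1.1000e-03  2.5000e-03 -6.7000e-03] se [0.0942 0.101  0.0631 0.006  0.0047 0.0061] off 0.00024616972795520823 14.6 [ 0.4506 -0.0563  0.1108]
n 23128 y -0.102 0.053 tilt deg -0.01 z at y=-.01 0.1353 x slope [0.01   0.4497]
```

The wrist moment is zero at y = -0.056, about 47 mm from the middle towards blue. I'll grip more firmly, lift it and carry it part-way, then measure the head again.

```bash
python3 -m inch '[[0,0,-0.2,0,0,0],[0,0,-0.5,0,0,0],[0,0,-0.7,0,0,0],[0,0,-0.7,0,0,0],[0,0,-0.7,0,0,0]]' 0.15 60 | tail -3
python3 -m inch '[[0,0,-0.7,0,0,0],[0,0,-0.4,0,0,0],[0,0.2,-0.1,0,0,0],[0,0.5,0,0,0,0],[0,0.7,0,0,0,0]]' | tail -3
python3 -m inch '[[0.1,0.8,0,0,0,0],[0.3,0.7,0,0,0,0],[0.4,0.5,0,0,0,0],[0.3,0.2,0,0,0,0],[0,0,0,0,0,0]]' | tail -5
python3 -m inch '[[0,0,0,0,0,0]]' | tail -5
python3 - <<'E'
from h import *
for n in ['wrist','top']:
    im,d,C=grab(n); np.savez(n+'2.npz',im=im,d=d,K=C[0],R=C[1],o=C[2]); cv2.imwrite(f'pics/{n}2.png',im)
E
python3 st.py; python3 tilt.py
```

```text
contact_force: [-1.0, 0.2, -3.7]
opening: 0.0228
grasp_force: 64.8
contact_force: [-0.5, -0.6, -5.1]
opening: 0.0228
grasp_force: 64.8
tool_pos: [0.5408, -0.0289, 0.2104]
orientation: [[0.006, 1.0, -0.001], [1.0, -0.006, 0.0], [0.0, -0.001, -1.0]]
contact_force: [0.4, -0.6, -4.9]
opening: 0.0232
grasp_force: 64.9
tool_pos: [0.5406, -0.0296, 0.2109]
orientation: [[0.007, 1.0, 0.0], [1.0, -0.007, -0.0], [-0.0, 0.0, -1.0]]
contact_force: [0.4, -1.2, -4.7]
opening: 0.0231
grasp_force: 64.9
16.75 [ 0.5406 -0.0298  0.211 ] F [ 0.31  0.43 -5.1 ] M [ 0.052 -0.011 -0.006] y-offset est Mx/Fz -0.0103 tool z [ 3.e-04 -1.e-04 -1.e+00]
n 22919 y -0.075 0.08 tilt deg 0.02 z at y=-.01 0.2354 x slope [0.0097 0.5394]
```

View pics/wrist2.png

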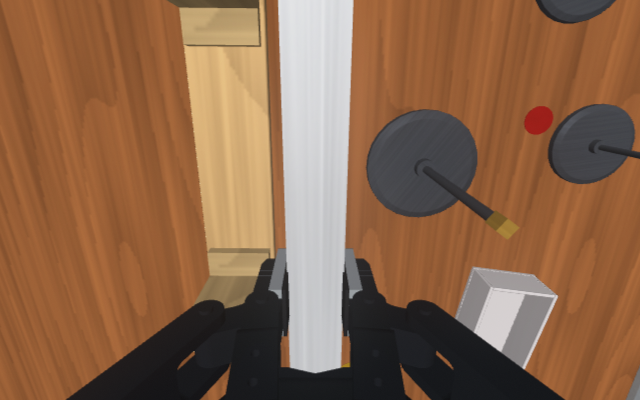

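The wrist view shows the arm held level, with the brass head's top face near (510,230).

```bash
python3 - <<'E'
from h import *
z=np.load('wrist2.npz'); im,d,C=z['im'],z['d'],(z['K'],z['R'],z['o'])
P=pts(C,d); m=np.zeros(d.shape,bool); m[205:245,475:525]=1
h=im.astype(int); m&=(h[...,2]-h[...,0]>60)&(P[...,2]>.173)&(P[...,2]<.180)
v,u=np.nonzero(m); r=cv2.minAreaRect(np.stack([u,v],1).astype(np.float32)); print(r); print('wrist',onz(C,*r[0],.175),np.nanmedian(P[m][:,2]),P[m].mean(0))
z=np.load('top2.npz');im,C=z['im'],(z['K'],z['R'],z['o'])
h=im.astype(int); mm=np.zeros(im.shape[:2],bool); mm[180:197,314:332]=1; mm&=(h[...,2]-h[...,0]>45); v,u=np.nonzero(mm); print(len(u),onz(C,u.mean(),v.mean(),.173))
w=(im.min(2)>150); w[:, :150]=0; w[:,420:]=0; w[:190]=0; w[262:]=0
n,l,st,c=cv2.connectedComponentsWithStats(w.astype(np.uint8)); i=1+np.argmax(st[1:,4]); v,u=np.nonzero(l==i); r=cv2.minAreaRect(np.stack([u,v],1).astype(np.float32)); print(r, 'beam centre top', onz(C,*r[0],.236))
E
```

```text
((506.2500305175781, 227.25), (17.677669525146484, 18.384775161743164), 45.0)
wrist [ 0.65445409 -0.02716511  0.175     ] 0.17441011717677338 [ 0.65545223 -0.02809618  0.17439469]
24 [ 0.65716702 -0.02648261  0.173     ]
((229.4824676513672, 242.2190704345703), (64.85874938964844, 12.020814895629883), 1.3971812725067139) beam centre top [0.54266061 0.16290991 0.236     ]
```

```bash
python3 -m inch '[[0,0.3,0,0,0,0],[0.05,0.7,0,0,0,0],[0.06,0.9,0,0,0,0],[0,0.9,0,0,0,0],[0,0.8,0,0,0,0]]' | tail -5
python3 -m inch '[[0,0.6,0,0,0,0],[0,0.3,0,0,0,0],[0,0.1,0,0,0,0],[0,0,0,0,0,0],[0,0,0,0,0,0]]' | tail -5
python3 st.py
python3 - <<'E'
from h import *
im,d,C=grab('scene'); cv2.imwrite('pics/s3.png',cv2.resize(im[100:300,180:480],(800,533))); 
E
```

```text
tool_pos: [0.6319, -0.0276, 0.2105]
orientation: [[0.008, 1.0, -0.0], [1.0, -0.008, 0.0], [0.0, -0.0, -1.0]]
contact_force: [-1.0, 0.6, -4.6]
opening: 0.023
grasp_force: 64.8
tool_pos: [0.6556, -0.0276, 0.211]
orientation: [[0.008, 1.0, 0.0], [1.0, -0.008, 0.0], [0.0, 0.0, -1.0]]
contact_force: [0.7, -0.4, -5.1]
opening: 0.0228
grasp_force: 64.8
18.05 [ 0.6556 -0.0276  0.211 ] F [ 0.66 -0.4  -5.07] M [ 0.008 -0.013  0.057] y-offset est Mx/Fz -0.0015 tool z [ 2.e-04  1.e-04 -1.e+00]
```

View pics/s3.png

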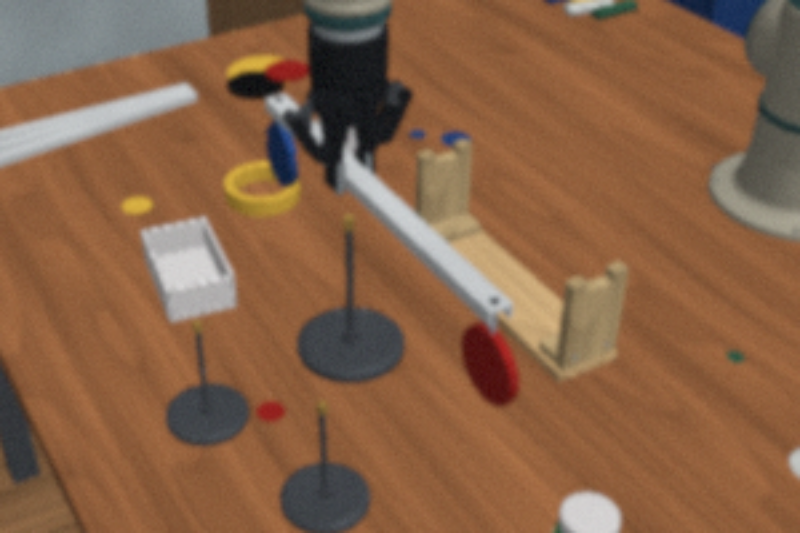

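The head sits directly under the grasp, at about (348,222) in the crop. I'll descend in stages and watch the force.

```bash
python3 -m inch '[[0,0,0.3,0,0,0],[0,0,0.5,0,0,0],[0,0,0.5,0,0,0],[0,0,0.3,0,0,0],[0,0,0.1,0,0,0]]' | tail -5
python3 -m inch '[[0,0,0.06,0,0,0],[0,0,0.06,0,0,0],[0,0,0.06,0,0,0],[0,0,0.06,0,0,0],[0,0,0,0,0,0]]' | tail -5
python3 -m inch '[[0,0,0.05,0,0,0],[0,0,0.05,0,0,0],[0,0,0.05,0,0,0],[0,0,0.05,0,0,0],[0,0,0,0,0,0]]' | tail -5
python3 avg.py 6
python3 - <<'E'
from h import *
z=np.load('scene.npz'); im,C=z['im'],(z['K'],z['R'],z['o']); h=im[175:195,300:322].astype(int); m=(h[...,2]-h[...,0]>35)&(h[...,2]<190)
v,u=np.nonzero(m); print(len(u),u.mean()+300,v.mean()+175,onz(C,u.mean()+300,v.mean()+175,.168))
E
```

```text
tool_pos: [0.6556, -0.0276, 0.1673]
orientation: [[0.008, 1.0, -0.001], [1.0, -0.008, 0.0], [0.0, -0.001, -1.0]]
contact_force: [-0.5, 0.6, -4.1]
opening: 0.0228
grasp_force: 64.8
tool_pos: [0.6558, -0.0276, 0.1621]
orientation: [[0.008, 1.0, -0.0], [1.0, -0.008, 0.0], [0.0, -0.0, -1.0]]
contact_force: [-0.5, -1.3, -4.2]
opening: 0.0231
grasp_force: 64.8
tool_pos: [0.6558, -0.0276, 0.1571]
orientation: [[0.008, 1.0, -0.0], [1.0, -0.008, 0.0], [0.0, -0.0, -1.0]]
contact_force: [0.1, 0.3, -4.3]
opening: 0.0231
grasp_force: 64.8
mean [ 0.0983 -0.044  -4.0982  0.0086 -0.0138 -0.0058] se [0.1871 0.1513 0.211  0.0124 0.0074 0.0141] off -0.0020954229075713037 20.275 [ 0.6559 -0.0276  0.1574]
422 310.49289099526067 184.23222748815166 [ 0.65947935 -0.02627437  0.168     ]
```

```bash
python3 -m inch '[[0,0,0.04,0,0,0],[0,0,0.04,0,0,0],[0,0,0.02,0,0,0],[0,0,0,0,0,0],[0,0,0,0,0,0]]' | tail -5
python3 avg.py 6
python3 -m inch '[[0,0,0.02,0,0,0],[0,0,0.02,0,0,0],[0,0,0,0,0,0],[0,0,0,0,0,0]]' | tail -5
python3 avg.py 6
```

```text
tool_pos: [0.6559, -0.0276, 0.1548]
orientation: [[0.008, 1.0, 0.0], [1.0, -0.008, 0.0], [0.0, 0.0, -1.0]]
contact_force: [0.2, 0.4, -5.0]
opening: 0.0226
grasp_force: 64.8
mean [ 1.3790e-01 -3.7870e-01 -4.7063e+00 -0.0000e+00 -4.0000e-04  2.9000e-03] se [0.1402 0.1603 0.2701 0.0142 0.0146 0.008 ] off 5.877197723017115e-06 21.2 [ 0.6559 -0.0276  0.1548]
tool_pos: [0.6559, -0.0276, 0.1538]
orientation: [[0.008, 1.0, 0.0], [1.0, -0.008, 0.0], [0.0, 0.0, -1.0]]
contact_force: [0.8, 0.0, -4.4]
opening: 0.0229
grasp_force: 64.8
mean [-2.9190e-01 -2.5080e-01 -4.3892e+00 -3.4300e-02  2.4000e-03 -9.1000e-03] se [0.1353 0.2111 0.2087 0.017  0.0154 0.0099] off 0.007806485423541182 22.0 [ 0.6559 -0.0276  0.1538]
```

```bash
for i in 1 2; do python3 -m inch '[[0,0,0.02,0,0,0],[0,0,0,0,0,0],[0,0,0,0,0,0]]' | tail -5 | head -1
python3 avg.py 5; done
```

```text
tool_pos: [0.6558, -0.0276, 0.1533]
mean [-2.1270e-01  7.6500e-02 -4.3719e+00  3.4000e-03  1.1100e-02  1.2100e-02] se [0.2719 0.1936 0.0735 0.0039 0.0051 0.0157] off -0.0007863577898280362 22.625 [ 0.6559 -0.0276  0.1533]
tool_pos: [0.6559, -0.0276, 0.1531]
mean [-0.8405  0.1373 -1.6773 -0.      0.1525 -0.0044] se [0.2538 0.273  0.0926 0.0121 0.0051 0.0154] off 2.7359864859369657e-05 23.25 [ 0.6559 -0.0276  0.1531]
```

```bash
python3 -m inch '[[0,0,0.012,0,0,0],[0,0,0,0,0,0],[0,0,0,0,0,0]]' | tail -5 | head -1
python3 avg.py 20
```

```text
tool_pos: [0.6559, -0.0276, 0.153]
mean [-3.5988e+00  2.5820e-01  4.6717e+00  3.1700e-02  5.3580e-01 -2.9000e-03] se [0.1147 0.0871 0.2069 0.007  0.012  0.0052] off 0.006785200685227437 24.625 [ 0.656  -0.0276  0.153 ]
```

```bash
python3 -m inch '[[0,0,-0.01,0,0,0],[0,0,0,0,0,0],[0,0,0,0,0,0]]' | tail -5 | head -1
python3 avg.py 6
python3 - <<'E'
from h import *
im,d,C=grab('scene'); cv2.imwrite('pics/s4.png',cv2.resize(im[110:260,230:400],(680,600),interpolation=cv2.INTER_CUBIC)) 
E
```

```text
tool_pos: [0.6559, -0.0276, 0.153]
mean [-3.7275e+00  2.8660e-01  4.4764e+00  5.1400e-02  4.8870e-01 -2.2000e-03] se [0.2077 0.1948 0.1536 0.01   0.0132 0.0083] off 0.011487661655097384 25.3 [ 0.656  -0.0276  0.153 ]
```

View pics/s4.png

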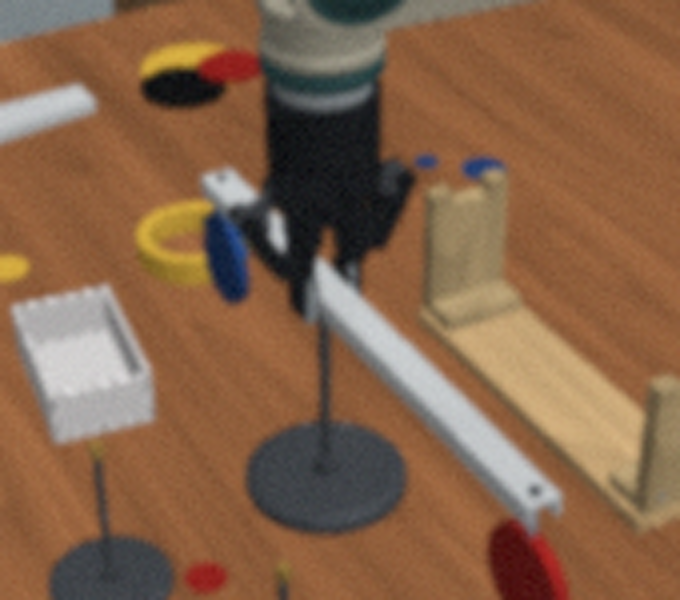

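The post runs up into the channel at (322,320), next to the fingers, and the arm looks level. I'll ease the load off further before opening.

```bash
python3 -m inch '[[0,0,-0.02,0,0,0],[0,0,0,0,0,0],[0,0,0,0,0,0]]' | tail -5 | head -1
python3 avg.py 6
```

```text
tool_pos: [0.6559, -0.0276, 0.1531]
mean [-0.4349 -0.0772  1.8594 -0.0103  0.0795 -0.0035] se [0.1214 0.2272 0.1688 0.0124 0.0182 0.0142] off -0.0055180228337258766 26.025 [ 0.6559 -0.0276  0.153 ]
```

```bash
python3 -m inch '[[0,0,-0.008,0,0,0],[0,0,0,0,0,0],[0,0,0,0,0,0]]' - 20 | tail -5 
python3 -m inch '[[0,0,0,0,0,0],[0,0,0,0,0,0]]' 0.29 | tail -3
python3 -m inch '[[0,0,0,0,0,0],[0,0,0,0,0,0]]' 0.33 | tail -3
python3 tilt.py; python3 avg.py 5; python3 tilt.py
```

```text
tool_pos: [0.6559, -0.0276, 0.1531]
orientation: [[0.008, 1.0, -0.0], [1.0, -0.008, 0.0], [0.0, -0.0, -1.0]]
contact_force: [1.1, -0.5, -1.5]
opening: 0.0229
grasp_force: 65.2
contact_force: [0.4, 0.6, 0.8]
opening: 0.0247
grasp_force: 0.0
contact_force: [-0.0, 0.1, 0.8]
opening: 0.0285
grasp_force: 0.0
n 22969 y -0.073 0.082 tilt deg -0.17 z at y=-.01 0.1773 x slope [0.0088 0.6546]
mean [-0.0348  0.205   0.1173 -0.0199 -0.0096  0.0176] se [0.201  0.1294 0.2346 0.0114 0.0128 0.0069] off -0.16926483487504723 27.2 [ 0.6558 -0.0276  0.1534]
n 22985 y -0.073 0.082 tilt deg -0.06 z at y=-.01 0.1774 x slope [0.0094 0.6546]
```

Released and level. I'll open wider and lift straight off.

```bash
python3 -m inch '[[0,0,0,0,0,0],[0,0,0,0,0,0],[0,0,0,0,0,0],[0,0,-0.1,0,0,0],[0,0,-0.3,0,0,0]]' 0.7 | tail -3
python3 -m inch '[[0,0,-0.8,0,0,0],[0,0,-1,0,0,0],[0,0,-1,0,0,0],[0,0,-1,0,0,0],[0,0,0,0,0,0]]' | tail -5
python3 tilt.py
python3 - <<'E'
from h import *
im,d,C=grab('scene'); cv2.imwrite('pics/s5.png',cv2.resize(im[110:260,230:400],(680,600),interpolation=cv2.INTER_CUBIC)) 
E
```

```text
contact_force: [-0.3, 0.2, -0.6]
opening: 0.0598
grasp_force: 0.0
tool_pos: [0.6567, -0.0277, 0.2627]
orientation: [[0.008, 1.0, 0.007], [1.0, -0.008, -0.001], [-0.001, 0.007, -1.0]]
contact_force: [0.3, -0.6, 0.0]
opening: 0.0598
grasp_force: 0.0
n 11881 y -0.192 0.107 tilt deg -0.03 z at y=-.01 0.1774 x slope [0.0089 0.6547]
```

View pics/s5.png

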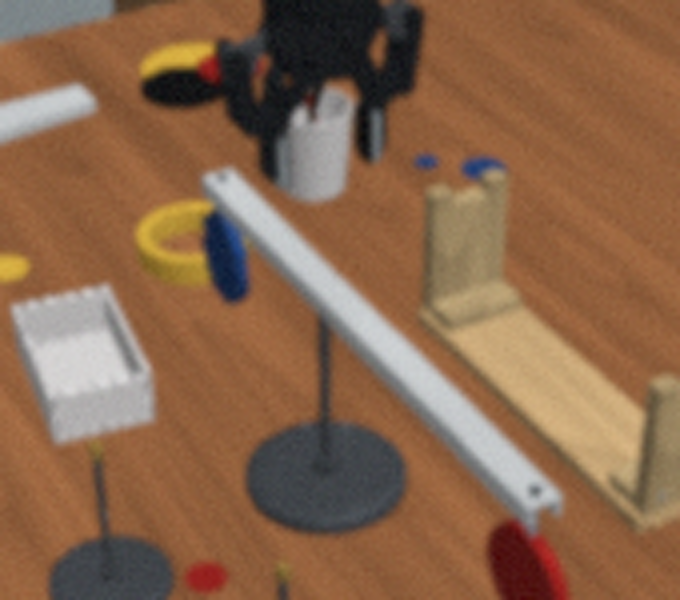

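The arm rests level on the stand, with its post at (322,330) in the crop, and the gripper is well clear of it. Nothing else has moved.

```bash
python3 -c "
from plant import bot; print(bot.hand_in())"
```

```text
the job is handed in; nothing more can be done
None
```

The job is handed in: the arm balances about 47 mm from its middle towards the blue drop, and at the last check it was resting level on the largest stand's brass head with the gripper clear.

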